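# Clamp the roller pipe rest to the glassblower's bench

### The arm

A 6-joint arm with a two-finger parallel gripper is mounted at the origin on the work surface. World frame = base frame: x ahead of the robot, y to its left, z up, the work surface at z = 0. Lengths are in m, angles in rad, forces in N, time in s.
With the tool pointing down it reaches from about 0.275 to 0.825 m from the base axis. Payload 4.9 kg.
Tool frame: the origin (TCP) lies between the finger pads; the fingertips stand 8 mm ahead of it and the grasp point (between the pads) lies 11 mm behind it (arm.tcp_to_tips is the z of the fingertips in the tool frame, in m); z points along the fingers, x is the direction in which the jaws open and shut, and the axes are right-handed (so a half turn about z gives the same grasp; the last joint's range is limited). The gripper opens to 85 mm and grips with 20 to 120 N. Pads are 22 mm wide; open, the fingers measure 114 mm over their backs; the gripper's body (76 mm by 85 mm) begins 54 mm behind the grasp point. The pads swing forward as they close: fully open they stand 13 mm farther back than shut.
Start: joints at [-1.323, 0.326, -0.193, 1.052, 0, 1.437], TCP at [0.205, -0.51, 0.239] pointing down, gripper open.
Joint ranges: [-2.65, 2.65], [-0.97, 1.79], [-1.3, 1.35], [-1.93, 2.1], [-1.47, 1.37], [-3.14, 3.14]. Speed limits (rad/s): [2.57, 2.57, 3.14, 3.14, 3.14, 3.14].

### API

Orientations are given as a unit quaternion [w, x, y, z].
In Python, from cell import arm gives the robot as it stands.
- The arm moves only by the tool move_arm, never from a script. Its arguments are lists of equal length, an entry for each row: "hand": the opening, from -1 (shut) to 1 (fully open), so that 0 is half open; "translation": the shift along the tool's x, y, z in mm, a list of three; "twist": the turn, a rotation vector about the tool's x, y, z in degrees, a list of three. A call has exactly 5 rows; each row is the pose to reach, as a shift and turn from the pose commanded when the call began, along the tool's axes at that moment; what a row does not reach only later rows make up. A row lasts 1/10 s, in which the tool goes at most 50 mm and 8.59 degrees, less where a joint would pass 70% of its speed; a pose out of reach is approached as far as the arm can. A call with a gripper value outside its range is refused whole. The fingers move at their own pace and stop on an object; "squeeze" is the grip in N (left out, the last holds). Time passes only in rows, so rows that repeat a pose let the fingers close, or fill a call up. It gives the time, the measured TCP pose, the force and the opening at its end, in the units of the state.
- arm.state(): the state, without advancing time (a new reading comes with each control period).
- arm.get_image(name): name is "side" or "top"; returns a dict with "color" (400x640x3 uint8, red, green, blue), "vfov" (degrees; the focal length in pixels is half the picture's height over the tangent of half this angle, whatever the lens; pixels are square), "cx", "cy" (the principal point, pixels), "rvec" (rotation vector, rad) and "tvec" (3), from world to camera coordinates, as OpenCV has them. Camera axes: x right, y down, z forward; pixel columns grow to the right and rows downward; lengths in m; the calibration is good to about 2 mm. A picture is of the moment at which its call begins. There is no depth.
- arm.close_job(): hands the job in, once; it reports no verdict.
Trained networks look in the newest picture that a camera, given by its name, has taken for a name from the list of things; names that differ only in an ending like _2 or _b are one class to them, and where a whole thing is asked for, a point or a joint stands for the part that bears it (a point fixed in the world has none). Each returns a list of dicts, best first, with "score" (0 to 1); they miss things now and then, are a little off and sometimes report something else, mostly with a low value. They report only what shows in the picture. A call takes as long as a camera call.
- arm.look_for(camera, name): "box" ([left, top, right, bottom] in pixels, round what is visible of it).
The state is a dict: "clock": time; "joint_pos": joint angles; "dq": joint speeds; "joint_torque": joint torques, N m; "tool_pos": TCP position; "tcp_rot": TCP orientation; "ft_force": force on the tool from outside, world axes, zero at the start; "wrist_torque": the same for the moment, N m; "opening": finger opening in m.
Only numpy, scipy, OpenCV 4.12 (cv2) and the standard library are available. Lean on these libraries where they do the work, as an engineer would, in place of code of your own. Each camera call takes 0.05 s, during which the arm holds its last target. There are 200 camera calls.

### The job

Two pipe rests stand on the glassblower's bench, each held down by a wing nut on its foot: one rest carries a pair of steel rollers, the other a plain forked yoke. The nut of the roller rest is loose: screw it down clockwise until it stops tight, then let go of it. Leave the nut of the yoke rest as it is.

Things in the scene. Friction and masses are not known exactly. Their poses are not given: they have to be found in the camera images.
- roller_nut (a joint): turn of the roller rest's wing nut, rad: 0 = loosest, 1.4 = tight against a hard stop; grows as the nut turns clockwise seen from above. Starts between 0 and 0.5, turns with light friction (0.05 N m), stays where it is left; each radian sinks the nut 1.3 mm. When tight, the wings lie square across the length of the foot.
- roller_nut_grip (a point): point to pinch the roller rest's steel wing nut, on its vertical axis, 11 mm below its top. Round hub (36 mm across, 12 mm high) with one upright blade across it: 12 mm thick in the middle 44 mm, 70 mm long with its rounded ends, from 25 mm below this point to 11 mm above it. The foot's top is 42 mm below this point, 40 when tight. x axis along the blade, y across it, z up.
- roller_rest_head (a point): midway between the two steel rollers (48 mm diameter, 30 mm wide, 58 mm apart, tops 118 mm above the bench) on the post of the roller rest. The rest is fixed: a flat dark foot 200 x 84 x 12 mm, its nut 50 mm from the end nearer the robot. This point is 94 mm above the bench, 113 mm beyond the nut's axis. x axis: along the foot, from nut to post; z up.
- yoke_nut_tip (a point): end of one wing of the other, equal wing nut, not to be turned: on the rest with the plain forked yoke (open V of 12 mm round bar on a post, 126 mm high, on an equal fixed foot). 35 mm from that nut's axis, as high as the other nut's pinch point. x axis: outwards along the blade; z up.

How it is judged:
At the end, for the whole second after the job is handed in: The roller rest's wing nut is tight (its joint above 1.2 rad, within about 11 degrees of its stop at 1.4) and at rest; the yoke rest's nut is where it began (the end of its wing within 10 mm) (value of joint roller_nut above 1.2 rad and velocity of joint roller_nut below 0.1 rad/s and distance of yoke_nut_tip from where it was at the start of the episode below 0.01 m); the robot touches nothing.
It fails at once if the yoke rest's nut is turned (the end of its wing moves more than 10 mm) (distance of yoke_nut_tip from where it was at the start of the episode above 0.01 m).
It also fails if it takes over 32 s, if anything falls off the work surface, if the arm or the gripper's body presses on something with over 40 N, if the wrist force passes 120 N, or if a joint passes its speed limit or range.

## Working session

There is one attempt and no reset: what is moved stays moved. The work goes in short steps, Python scripts to look and compute and a tool call to move; the robot and the scene stay as the last step left them, time stands still between calls to the robot, and variables do not carry over. Pictures are saved under pics/ and viewed, about 8 in all and at most 12, crops included, and the job is handed in when it is done.

Besides the shell and the picture viewer there is one more tool, called after "Emit:" by a JSON object that holds its "name" and its "arguments", one argument or row to a line. move_arm: Moves the arm, as the interface text tells. Its arguments: {"type":"object","properties":{"hand":{"type":"array"},"translation":{"type":"array"},"twist":{"type":"array"},"squeeze":{"type":"number"}},"required":["hand","translation","twist"]}

```bash
mkdir -p pics; cat > h.py <<'E'
import numpy as np, cv2
from cell import arm
def snap(n,f=None):
    im=arm.get_image(n)
    if f: cv2.imwrite('pics/'+f,im['color'][:,:,::-1])
    return im
def ray(im,u,v):
    f=200/np.tan(np.radians(im['vfov'])/2)
    R=cv2.Rodrigues(np.array(im['rvec'],float))[0]; t=np.array(im['tvec'],float)
    return -R.T@t, R.T@np.array([(u-im['cx'])/f,(v-im['cy'])/f,1])
def onz(im,u,v,z):
    o,d=ray(im,u,v); return o+d*(z-o[2])/d[2]
def proj(im,P):
    f=200/np.tan(np.radians(im['vfov'])/2)
    R=cv2.Rodrigues(np.array(im['rvec'],float))[0]
    c=R@np.array(P,float)+np.array(im['tvec'],float).ravel(); return f*c[:2]/c[2]+[im['cx'],im['cy']]
E
python3 - <<'E'
from h import *
for n in('top','side'):
    im=snap(n,n+'1.png'); print(n,im['vfov'],ray(im,320,200))
    for k in('roller_nut','roller_nut_grip','roller_rest_head','yoke_nut_tip'):
        for r in arm.look_for(n,k)[:2]:
            b=r['box']; print(k,round(r['score'],2),np.round(b),onz(im,(b[0]+b[2])/2,(b[1]+b[3])/2,.054 if 'nut' in k else .094).round(3))
print(arm.state())
E
```

```text
top 53.71674068441156 (array([0.50027483, 0.01321636, 0.85144144]), array([ 0.10168873, -0.03667582, -0.99415907]))
roller_nut 0.68 [376. 202. 394. 234.] [ 0.548 -0.149  0.054]
roller_nut_grip 0.86 [374. 201. 397. 234.] [ 0.549 -0.15   0.054]
roller_rest_head 0.92 [360. 145. 422. 246.] [ 0.59  -0.152  0.094]
yoke_nut_tip 0.91 [194. 186. 220. 211.] [0.58  0.211 0.054]
side 54.54871752324575 (array([0.30815966, 0.50678334, 0.59185732]), array([ 0.39074286, -0.6495184 , -0.65243038]))
roller_nut 0.94 [370. 172. 389. 198.] [ 0.54  -0.136  0.054]
roller_nut_grip 0.57 [367. 172. 393. 197.] [ 0.54  -0.139  0.054]
roller_rest_head 0.89 [316. 131. 405. 217.] [ 0.574 -0.105  0.094]
yoke_nut_tip 0.57 [263. 277. 285. 312.] [0.576 0.216 0.054]
{'clock': 0.5, 'joint_pos': array([-1.32320782e+00,  3.26218217e-01, -1.92666086e-01,  1.05199899e+00,
       -9.39126048e-06,  1.43659635e+00]), 'dq': array([ 0.00036971,  0.00084825,  0.00053212,  0.00146767, -0.00048701,
        0.00079664]), 'joint_torque': array([-2.13931912e-04, -4.42961133e+01,  2.62538856e+01,  2.83993679e-03,
       -1.77192887e-04,  8.04283189e-06]), 'tool_pos': array([ 0.20492245, -0.5103768 ,  0.23924577]), 'tcp_rot': array([-2.54533720e-05,  8.28426454e-01, -5.60097857e-01, -3.55679530e-05]), 'ft_force': array([0.96685509, 0.74912555, 0.59376836]), 'wrist_torque': array([ 0.00306091,  0.03465437, -0.00408249]), 'opening': 0.08550664285365069}
```

View pics/top1.png

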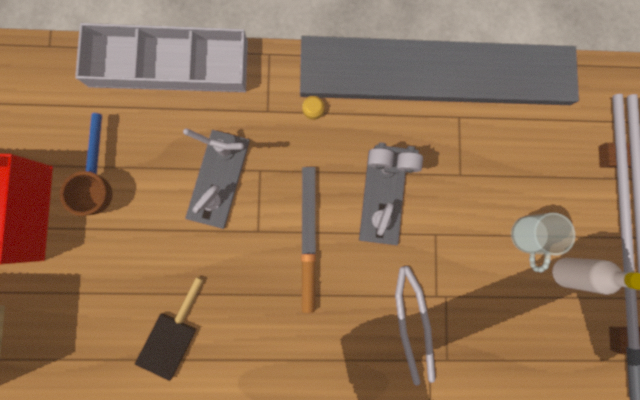

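View pics/side1.png

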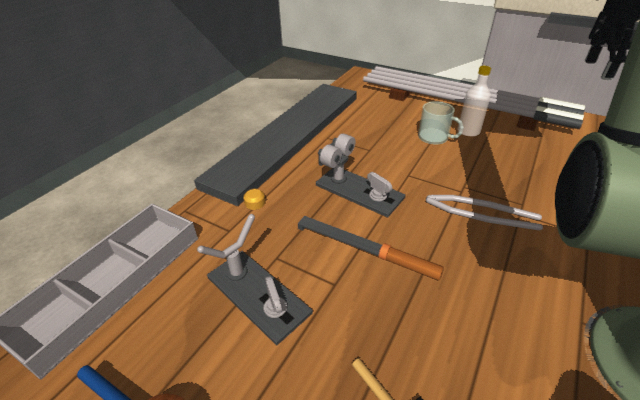

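The top view shows the roller rest with its nut at about (384,218) and the rollers at about (382,158) and (409,160). The yoke rest is well to the left, with its nut at about (207,199). I'll zoom in on the blade angle.

```bash
python3 - <<'E'
import cv2,numpy as np
a=cv2.imread('pics/top1.png')[135:255,345:435]; b=cv2.imread('pics/side1.png')[125:225,310:412]
a=cv2.resize(a,None,fx=4.4,fy=4.4,interpolation=3);b=cv2.resize(b,(390,528),interpolation=3) if 0 else cv2.resize(b,None,fx=3.9,fy=3.9,interpolation=3)
c=np.zeros((528,800,3),np.uint8);c[:a.shape[0],:a.shape[1]]=a;c[:b.shape[0],400:400+b.shape[1]]=b[:,:400]
cv2.imwrite('pics/crop1.png',c)
E
```

```text
(no output)
```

View pics/crop1.png

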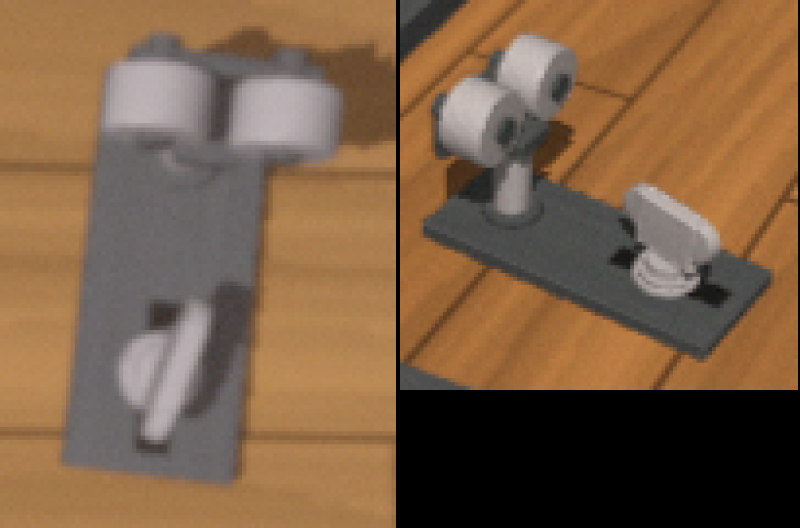

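```bash
python3 - <<'E'
from h import *
from scipy.spatial.transform import Rotation as R
im=snap('top'); p=lambda x,y,z:onz(im,345+x/4.4,135+y/4.4,z)
a,b=p(205,303,.064),p(152,440,.064)
print('blade',a,b,(a+b)/2,np.linalg.norm(a-b),np.degrees(np.arctan2(*(a-b)[1::-1])))
n1,n2,f1,f2=p(62,462,.012),p(235,482,.012),p(97,150,.012),p(265,165,.012)
d=f1-n1;d2=f2-n2
m=(n1+n2)/2; print('foot near',m,np.linalg.norm(n1-n2)); 
for q in(d,d2,): print(np.degrees(np.arctan2(q[1],q[0])))
w=n1-n2; ang=np.arctan2(w[1],w[0])-np.pi/2; print('from width',np.degrees(ang))
for an in(ang,np.arctan2(d[1],d[0])): print('nut axis',m[:2]+.05*np.array([np.cos(an),np.sin(an)]))
s=arm.state(); r=R.from_quat(s['tcp_rot'],scalar_first=True); print(r.as_matrix().round(3))
im=snap('side'); q=lambda x,y,z:onz(im,310+(x-400)/3.9,125+y/3.9,z)
print('side blade top',q(637,188,.064),q(712,235,.064),(q(637,188,.064)+q(712,235,.064))/2)
print('corners side', q(708,355,.012),q(772,273,.012),q(424,232,.012))
E
```

```text
blade [ 0.57602147 -0.16063297  0.064     ] [ 0.51296596 -0.13621196  0.064     ] [ 0.54449372 -0.14842246  0.064     ] 0.06761940127981665 -21.171071591523074
foot near [ 0.49835232 -0.1444619   0.012     ] 0.08468911470349863
-6.0715072641706325
-5.694452282545257
from width -5.582611322083452
nut axis [ 0.54811517 -0.14932595]
nut axis [ 0.54807186 -0.14975038]
[[ 0.373 -0.928 -0.   ]
 [-0.928 -0.373  0.   ]
 [-0.     0.    -1.   ]]
side blade top [ 0.57081528 -0.15496163  0.064     ] [ 0.51623192 -0.13531472  0.064     ] [ 0.5435236  -0.14513817  0.064     ]
corners side [ 0.49751281 -0.09753828  0.012     ] [ 0.49192859 -0.18214125  0.012     ] [ 0.69231495 -0.11536206  0.012     ]
```

Emit:
{"name": "move_arm", "arguments": {
  "hand": [1, 1, 1, 1, 1],
  "translation": [
    [-20, -44, 0],
    [-40, -88, 0],
    [-60, -132, 0],
    [-81, -178, 0],
    [-102, -222, 0]
  ],
  "twist": [
    [0, 0, 0],
    [0, 0, 0],
    [0, 0, 0],
    [0, 0, 0],
    [0, 0, 0]
  ],
  "squeeze": 20
}}

```text
clock: 1.1
tool_pos: [0.3741, -0.3316, 0.2395]
tcp_rot: [0.0, 0.828, -0.56, 0.0]
ft_force: [0.0, -0.6, -0.3]
opening: 0.0856
```

Emit:
{"name": "move_arm", "arguments": {
  "hand": [1, 1, 1, 1, 1],
  "translation": [
    [-21, -46, 0],
    [-42, -92, 0],
    [-63, -138, 0],
    [-84, -184, 0],
    [-105, -230, 0]
  ],
  "twist": [
    [0, 0, 0],
    [0, 0, 0],
    [0, 0, 0],
    [0, 0, 0],
    [0, 0, 0]
  ]
}}

```text
clock: 1.6
tool_pos: [0.5466, -0.1502, 0.2395]
tcp_rot: [0.0, 0.828, -0.56, 0.0]
ft_force: [1.0, -0.4, 0.3]
opening: 0.0855
```

Emit:
{"name": "move_arm", "arguments": {
  "hand": [1, 1, 1, 1, 1],
  "translation": [
    [0, 0, 0],
    [0, 0, 0],
    [0, 0, 0],
    [0, 0, 0],
    [0, 0, 0]
  ],
  "twist": [
    [0, 0, -8.5],
    [0, 0, -17],
    [0, 0, -25.5],
    [0, 0, -34],
    [0, 0, -42]
  ]
}}

```text
clock: 2.1
tool_pos: [0.5454, -0.1518, 0.2393]
tcp_rot: [-0.0, 0.975, -0.223, -0.0]
ft_force: [-0.4, -0.1, 0.5]
opening: 0.0855
```

Emit:
{"name": "move_arm", "arguments": {
  "hand": [1, 1, 1, 1, 1],
  "translation": [
    [0, 0, 0],
    [0, 0, 0],
    [0, 0, 0],
    [0, 0, 0],
    [0, 0, 0]
  ],
  "twist": [
    [0, 0, -8.5],
    [0, 0, -17],
    [0, 0, -25.5],
    [0, 0, -34],
    [0, 0, -42]
  ]
}}

```text
clock: 2.6
tool_pos: [0.5453, -0.152, 0.2393]
tcp_rot: [0.0, 0.99, 0.141, 0.0]
ft_force: [-0.1, -0.1, -0.2]
opening: 0.0854
```

Emit:
{"name": "move_arm", "arguments": {
  "hand": [1, 1, 1, 1, 1],
  "translation": [
    [0, 0, 0],
    [0, 0, 0],
    [0, 0, 0],
    [0, 0, 0],
    [0, 0, 0]
  ],
  "twist": [
    [0, 0, -8.5],
    [0, 0, -17],
    [0, 0, -25.5],
    [0, 0, -34],
    [0, 0, -42]
  ]
}}

```text
clock: 3.1
tool_pos: [0.5453, -0.152, 0.2393]
tcp_rot: [0.0, 0.874, 0.486, -0.0]
ft_force: [0.1, -0.7, -0.9]
opening: 0.0851
```

Emit:
{"name": "move_arm", "arguments": {
  "hand": [1, 1, 1, 1, 1],
  "translation": [
    [0, 0, 20],
    [0, 0, 40],
    [0, 0, 60],
    [0, 0, 80],
    [0, 0, 80]
  ],
  "twist": [
    [0, 0, -5],
    [0, 0, -11],
    [0, 0, -11],
    [0, 0, -11],
    [0, 0, -11]
  ]
}}

```text
clock: 3.6
tool_pos: [0.5434, -0.1512, 0.1567]
tcp_rot: [-0.002, 0.825, 0.565, -0.001]
ft_force: [-0.3, -0.1, 0.6]
opening: 0.0851
```

```bash
python3 - <<'E'
from h import *
s=arm.state(); print(s['tool_pos'].round(4),s['joint_pos'].round(2))
c=np.zeros((560,800,3),np.uint8)
for i,n in enumerate(('top','side')):
    im=snap(n); u,v=proj(im,[.547,-.148,.07]).astype(int); print(u,v)
    a=im['color'][v-70:v+70,u-50:u+50,::-1]; c[:,i*400:i*400+400]=cv2.resize(a,(400,560),interpolation=3)
cv2.imwrite('pics/crop2.png',c)
E
```

```text
[ 0.5434 -0.1512  0.1567] [-0.4   0.42 -0.27  0.88  0.   -0.03]
385 217
379 175
```

View pics/crop2.png

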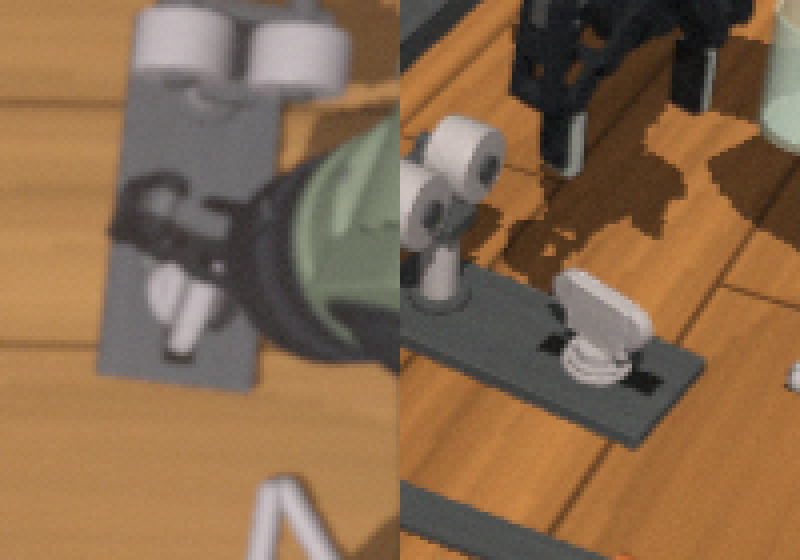

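Emit:
{"name": "move_arm", "arguments": {
  "hand": [1, 1, 1, 1, 1],
  "translation": [
    [4, 2, 25],
    [4, 2, 50],
    [4, 2, 75],
    [4, 2, 95],
    [4, 2, 105]
  ],
  "twist": [
    [0, 0, 0],
    [0, 0, 0],
    [0, 0, 0],
    [0, 0, 0],
    [0, 0, 0]
  ]
}}

```text
clock: 4.2
tool_pos: [0.5487, -0.149, 0.0539]
tcp_rot: [-0.0, 0.825, 0.566, -0.0]
ft_force: [-0.9, 0.9, -0.6]
opening: 0.0855
```

Emit:
{"name": "move_arm", "arguments": {
  "hand": [1, 1, 0.6, 0.2, 0.2],
  "translation": [
    [0, 0, 5],
    [0, 0, 9],
    [0, 0, 9],
    [0, 0, 9],
    [0, 0, 9]
  ],
  "twist": [
    [0, 0, 0],
    [0, 0, 0],
    [0, 0, 0],
    [0, 0, 0],
    [0, 0, 0]
  ]
}}

```text
clock: 4.7
tool_pos: [0.5492, -0.1492, 0.046]
tcp_rot: [0.001, 0.825, 0.566, 0.0]
ft_force: [-0.4, -0.7, 0.2]
opening: 0.0514
```

```bash
python3 - <<'E'
from h import *
s=arm.state(); print(s['tool_pos'].round(4),s['opening'],s['ft_force'].round(1))
im=snap('side'); u,v=proj(im,[.547,-.148,.07]).astype(int)
cv2.imwrite('pics/crop3.png',cv2.resize(im['color'][v-50:v+50,u-60:u+60,::-1],None,fx=5,fy=5,interpolation=3))
E
```

```text
[ 0.5492 -0.1492  0.046 ] 0.051445860960750225 [-0.4 -0.7  0.2]
```

View pics/crop3.png

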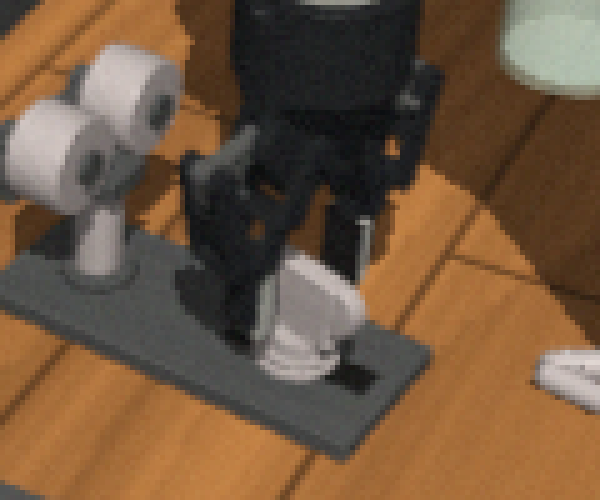

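The fingers straddle the blade. I'll close gently and watch the forces for signs of being off-centre.

Emit:
{"name": "move_arm", "arguments": {
  "hand": [0.0, -0.2, -0.4, -0.5, -0.6],
  "translation": [
    [0, -3, 2],
    [0, -3, 2],
    [0, -3, 2],
    [0, -3, 2],
    [0, -3, 2]
  ],
  "twist": [
    [0, 0, 0],
    [0, 0, 0],
    [0, 0, 0],
    [0, 0, 0],
    [0, 0, 0]
  ],
  "squeeze": 20
}}

```text
clock: 5.25
tool_pos: [0.5459, -0.1479, 0.0433]
tcp_rot: [0.0, 0.825, 0.565, 0.0]
ft_force: [0.2, 1.1, 0.1]
opening: 0.0169
```

Emit:
{"name": "move_arm", "arguments": {
  "hand": [-0.7, -0.8, -0.9, -1, -1],
  "translation": [
    [0, 0, 0],
    [0, 0, 0],
    [0, 0, 0],
    [0, 0, 0],
    [0, 0, 0]
  ],
  "twist": [
    [0, 0, 0],
    [0, 0, 0],
    [0, 0, 0],
    [0, 0, 0],
    [0, 0, 0]
  ]
}}

```text
clock: 5.75
tool_pos: [0.5454, -0.1489, 0.0434]
tcp_rot: [0.001, 0.825, 0.565, -0.001]
ft_force: [-2.6, -4.3, 1.5]
opening: 0.012
```

```bash
python3 - <<'E'
from h import *
s=arm.state(); print({k:np.round(v,4) for k,v in s.items()})
E
```

```text
{'clock': np.float64(5.75), 'joint_pos': array([-0.3959,  0.5563, -0.3904,  0.6241, -0.0023, -0.0264]), 'dq': array([ 0.0008,  0.0003, -0.0004, -0.0002, -0.0003,  0.0001]), 'joint_torque': array([ 2.80960e+00, -4.91373e+01,  2.00241e+01, -2.54000e-01,
        1.40020e+00,  3.55000e-02]), 'tool_pos': array([ 0.5454, -0.1489,  0.0434]), 'tcp_rot': array([ 6.000e-04,  8.250e-01,  5.652e-01, -1.000e-03]), 'ft_force': array([-2.6373, -4.2854,  1.5374]), 'wrist_torque': array([-0.7869,  0.4701,  0.0688]), 'opening': np.float64(0.012)}
```

Emit:
{"name": "move_arm", "arguments": {
  "hand": [-1, -1, -1, -1, -1],
  "translation": [
    [-1, 0, 0],
    [-1, 0, 0.3],
    [-1, 0, 0.5],
    [-1, 0, 0.7],
    [-1, 0, 0.8]
  ],
  "twist": [
    [0, 0, 5],
    [0, 0, 12],
    [0, 0, 19],
    [0, 0, 26],
    [0, 0, 32]
  ],
  "squeeze": 40
}}

```text
clock: 6.25
tool_pos: [0.5461, -0.1481, 0.0427]
tcp_rot: [-0.001, 0.949, 0.314, 0.001]
ft_force: [1.0, 1.8, 1.1]
opening: 0.0112
```

```bash
python3 - <<'E'
from h import *
s=arm.state(); print({k:np.round(v,4) for k,v in s.items()})
q=s['tcp_rot'];print('yaw',np.degrees(2*np.arctan2(q[2],q[1])))
E
```

```text
{'clock': np.float64(6.25), 'joint_pos': array([-0.3964,  0.5572, -0.391 ,  0.622 ,  0.002 ,  0.5348]), 'dq': array([ 3.0000e-04,  2.5000e-03,  5.0000e-04, -4.3000e-03,  3.8000e-03,
        1.0259e+00]), 'joint_torque': array([ -0.7118, -49.1337,  19.5511,   0.0651,  -0.285 ,  -0.7276]), 'tool_pos': array([ 0.5461, -0.1481,  0.0427]), 'tcp_rot': array([-6.000e-04,  9.493e-01,  3.144e-01,  9.000e-04]), 'ft_force': array([1.0125, 1.7711, 1.0822]), 'wrist_torque': array([ 0.2169, -0.046 ,  0.0553]), 'opening': np.float64(0.0112)}
yaw 36.64654524852502
```

Emit:
{"name": "move_arm", "arguments": {
  "hand": [-1, -1, -1, -1, -1],
  "translation": [
    [0, 0, 0.2],
    [0, 0, 0.4],
    [0, 0, 0.6],
    [0, 0, 0.8],
    [0, 0, 0.8]
  ],
  "twist": [
    [0, 0, 8],
    [0, 0, 16],
    [0, 0, 24],
    [0, 0, 32],
    [0, 0, 37]
  ]
}}

```text
clock: 6.75
tool_pos: [0.5473, -0.1478, 0.042]
tcp_rot: [-0.001, 1.0, -0.003, 0.002]
ft_force: [4.4, 2.4, -2.1]
opening: 0.0114
```

Emit:
{"name": "move_arm", "arguments": {
  "hand": [-1, -1, -1, -1, -1],
  "translation": [
    [0, 0, 0],
    [0, 0, 0],
    [0, 0, 0],
    [0, 0, 0],
    [0, 0, 0]
  ],
  "twist": [
    [0, 0, 2],
    [0, 0, 4],
    [0, 0, 5],
    [0, 0, 6],
    [0, 0, 6]
  ]
}}

```text
clock: 7.25
tool_pos: [0.5475, -0.1478, 0.0418]
tcp_rot: [-0.001, 0.999, -0.053, 0.002]
ft_force: [5.3, 3.3, -3.7]
opening: 0.0114
```

```bash
python3 - <<'E'
from h import *
s=arm.state(); print({k:np.round(v,4) for k,v in s.items()})
q=s['tcp_rot'];print('yaw',np.degrees(2*np.arctan2(q[2],q[1])))
E
```

```text
{'clock': np.float64(7.25), 'joint_pos': array([-0.3958,  0.559 , -0.3907,  0.6184,  0.0039,  1.281 ]), 'dq': array([-0.0011,  0.0003, -0.0019,  0.002 ,  0.0003, -0.0083]), 'joint_torque': array([-2.08320e+00, -5.07043e+01,  1.82592e+01,  1.51560e+00,
       -1.12230e+00,  2.75000e-02]), 'tool_pos': array([ 0.5475, -0.1478,  0.0418]), 'tcp_rot': array([-0.0014,  0.9986, -0.053 ,  0.002 ]), 'ft_force': array([ 5.2688,  3.2576, -3.6556]), 'wrist_torque': array([ 0.474 , -0.9757, -0.0391]), 'opening': np.float64(0.0114)}
yaw -6.075305485624871
```

Emit:
{"name": "move_arm", "arguments": {
  "hand": [-1, -1, -1, -1, -1],
  "translation": [
    [1, 0, 0],
    [1, 0, 0],
    [1, 0, 0],
    [1, 0, 0],
    [1, 0, 0]
  ],
  "twist": [
    [0, 0, 1],
    [0, 0, 2],
    [0, 0, 3],
    [0, 0, 4],
    [0, 0, 4]
  ]
}}

```text
clock: 7.75
tool_pos: [0.5476, -0.1478, 0.0419]
tcp_rot: [-0.001, 0.996, -0.086, 0.001]
ft_force: [4.3, 3.8, -1.2]
opening: 0.0113
```

```bash
python3 - <<'E'
from h import *
s=arm.state(); print({k:np.round(v,4) for k,v in s.items() if k in('joint_torque','wrist_torque','ft_force','opening')})
q=s['tcp_rot'];print('yaw',np.degrees(2*np.arctan2(q[2],q[1])))
E
```

```text
{'joint_torque': array([ -4.1107, -49.8786,  18.6233,   0.9809,  -1.3085,   1.6537]), 'ft_force': array([ 4.2978,  3.8038, -1.1716]), 'wrist_torque': array([ 0.6532, -0.821 ,  1.5997]), 'opening': np.float64(0.0113)}
yaw -9.891202620691148
```

Wrist torque is up to 1.6 N m against the stop. Releasing and rising now.

Emit:
{"name": "move_arm", "arguments": {
  "hand": [-0.6, -0.2, 0.3, 0.6, 0.8],
  "translation": [
    [0, 0, 0],
    [0, 0, 0],
    [0, 0, 0],
    [0, 0, 0],
    [0, 0, 0]
  ],
  "twist": [
    [0, 0, 0],
    [0, 0, 0],
    [0, 0, 0],
    [0, 0, 0],
    [0, 0, 0]
  ]
}}

```text
clock: 8.25
tool_pos: [0.5462, -0.1491, 0.0416]
tcp_rot: [0.0, 0.996, -0.089, -0.0]
ft_force: [-0.3, -0.1, -0.3]
opening: 0.0739
```

Emit:
{"name": "move_arm", "arguments": {
  "hand": [0.8, 0.8, 0.8, 0.8, 0.8],
  "translation": [
    [0, 0, -15],
    [0, 0, -40],
    [0, 0, -75],
    [0, 0, -115],
    [0, 0, -150]
  ],
  "twist": [
    [0, 0, 0],
    [0, 0, 0],
    [0, 0, 0],
    [0, 0, 0],
    [0, 0, 0]
  ]
}}

```text
clock: 8.75
tool_pos: [0.5464, -0.149, 0.1935]
tcp_rot: [0.0, 0.996, -0.088, 0.0]
ft_force: [0.9, 1.2, 0.3]
opening: 0.0771
```

Emit:
{"name": "move_arm", "arguments": {
  "hand": [0.8, 0.8, 0.8, 0.8, 0.8],
  "translation": [
    [-30, 0, -10],
    [-65, 0, -20],
    [-100, 0, -30],
    [-130, 0, -30],
    [-130, 0, -30]
  ],
  "twist": [
    [0, 0, 0],
    [0, 0, 0],
    [0, 0, 0],
    [0, 0, 0],
    [0, 0, 0]
  ]
}}

```text
clock: 9.25
tool_pos: [0.4149, -0.1249, 0.2218]
tcp_rot: [-0.0, 0.996, -0.089, -0.001]
ft_force: [0.4, 0.3, -0.0]
opening: 0.0768
```

```bash
python3 - <<'E'
from h import *
s=arm.state(); print(s['clock'],s['tool_pos'].round(3),s['ft_force'].round(1))
c=np.zeros((480,800,3),np.uint8)
for i,n in enumerate(('top','side')):
    im=snap(n); u,v=proj(im,[.547,-.148,.07]).astype(int)
    a=im['color'][v-60:v+60,u-50:u+50,::-1]; c[:,i*400:i*400+400]=cv2.resize(a,(400,480),interpolation=3)
    for k in('yoke_nut_tip',):
        print(n,[(round(r['score'],2),np.round(r['box'])) for r in arm.look_for(n,k)[:2]])
cv2.imwrite('pics/crop4.png',c)
E
```

```text
9.25 [ 0.415 -0.125  0.222] [ 0.4  0.3 -0. ]
top [(0.56, array([193., 186., 218., 210.]))]
side [(0.86, array([265., 276., 286., 314.]))]
```

View pics/crop4.png

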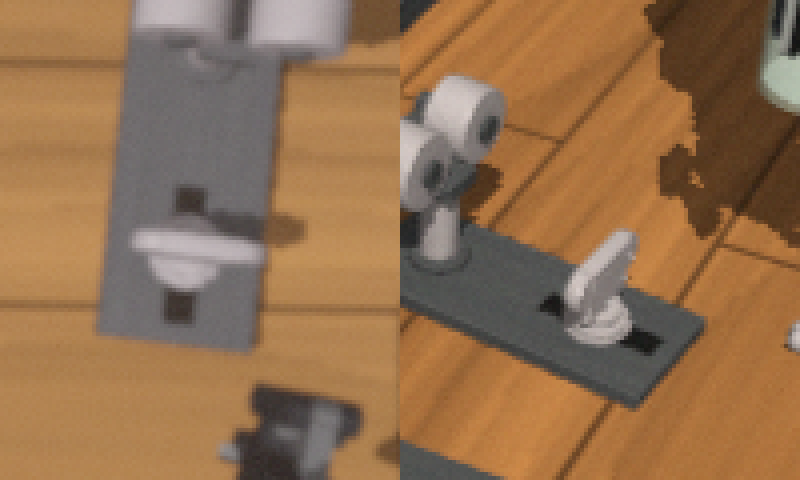

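The blade lies parallel to the foot's near edge (both about 7° in the picture), so it is square across the foot and tight. The yoke nut's detection boxes have not moved, and the gripper is clear of everything.

```bash
python3 -c "
from cell import arm
print(arm.close_job())"
```

```text
the job is handed in; nothing more can be done
None
```

I screwed the roller rest's wing nut clockwise by about 75° until it stopped tight, then let go, backed the gripper away and handed the job in at about 9.4 s.

- **Tightness:** the wrist torque rose to 1.6 N m at the stop. In the last picture the wings lie square across the foot, within about 1°. I could not read the joint value directly, so tightness rests on these two checks.
- **Yoke nut:** its detection boxes stayed within 1–2 pixels of the first pictures, so it has not moved.
- **Robot:** it touches nothing, with a force reading of about 0 N. The readings after each move stayed within about 8 N.

No check failed or disagreed.

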